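# Stop check and held jog on a soil sieve shaker

## Robot

A 6-joint arm with a two-finger parallel gripper is mounted at the origin on the work surface. World frame = base frame: x ahead of the robot, y to its left, z up, the work surface at z = 0. Lengths are in m, angles in rad, forces in N, time in s.
With the tool pointing down it reaches from about 0.35 to 0.775 m from the base axis. Payload 5.5 kg.
Tool frame: the origin (TCP) lies midway between the tips of the shut fingers; the grasp point (between the pads) lies 19 mm behind it; z points along the fingers, y is the direction in which the jaws open and shut (so a half turn about z gives the same grasp; the last joint's range is limited). The gripper opens to 85 mm and grips with 20 to 120 N. Pads are 22 mm wide; open, the fingers measure 114 mm over their backs; the gripper's body (76 mm by 85 mm) begins 54 mm behind the grasp point. The pads swing forward as they close: fully open they stand 13 mm farther back than shut.
Start: joints at [-1.445, 0.313, 0.046, 1.304, 0, 1.431], TCP at [0.151, -0.555, 0.231] pointing down, gripper open.
Joint ranges: [-2.76, 2.76], [-0.86, 1.69], [-1.03, 1.26], [-2.2, 2.34], [-1.47, 1.5], [-3.14, 3.14]. Speed limits (rad/s): [2.57, 2.57, 3.14, 3.14, 3.14, 3.14].

## Interface

Orientations are given as a rotation vector (axis times angle).
In Python, from workcell import r, capture gives the robot as it stands.
- The arm moves only by the tool carry_out, never from a script. Its argument "increments" is text: rows parted by semicolons, each of 7 numbers parted by spaces: the turn, a rotation vector about the tool's x, y, z in rad, then the shift along the tool's x, y, z in m, then the opening, from 0 (shut) to 1 (fully open). In form: rx ry rz x y z grip; .... A call has 1 to 12 rows; each row is the pose to reach, as a shift and turn from the pose commanded when the call began, along the tool's axes at that moment; what a row does not reach only later rows make up. A row lasts 1/10 s, in which the tool goes at most 50 mm and 8.59 degrees, less where a joint would pass 70% of its speed; a pose out of reach is approached as far as the arm can. A call with a gripper value outside its range is refused whole. The fingers move at their own pace and stop on an object; the grip force is fixed at half the most. Time passes only in rows, so rows that repeat a pose let the fingers close. It gives the time, the measured TCP pose, the force and the opening at its end, in the units of the state.
- r.observe(): the state, without advancing time (a new reading comes with each control period).
- capture(name): name is "scene" or "top" or "wrist"; returns a dict with "img" (480x640x3 uint8, red, green, blue), "vertical_fov" (degrees; the focal length in pixels is half the picture's height over the tangent of half this angle, whatever the lens; pixels are square), "cx", "cy" (the principal point, pixels), "R" (3x3) and "t" (3): a world point X has camera coordinates R X + t; the wrist camera has in their place "mount" (4x4, takes a point from camera to tool coordinates, whose origin is the TCP and whose axes are the flange's). Camera axes: x right, y down, z forward; pixel columns grow to the right and rows downward; lengths in m; the calibration is good to about 2 mm. A picture is of the moment at which its call begins: read the wrist's pose just before it. There is no depth.
- r.job_done(): hands the job in, once; it reports no verdict.
The state is a dict: "t": time; "qpos": joint angles; "qd": joint speeds; "joint_torque": joint torques, N m; "tool_pos": TCP position; "tool_rot": TCP orientation; "ft_force": force on the tool from outside, world axes, zero at the start; "ft_torque": the same for the moment, N m; "grip_width": opening from 0.0 (shut) to 1.0 (fully open).
Only numpy, scipy, OpenCV 4.12 (cv2) and the standard library are available. Lean on these libraries where they do the work, as an engineer would, in place of code of your own. Each camera call takes 0.05 s, during which the arm holds its last target. There are 200 camera calls.

## Task

Do the start-of-shift check of the soil sieve shaker: press the red mushroom emergency stop fully down so that it latches, then twist it clockwise until it is released and springs back up. Then press the orange bar of the spring-return jog dial down past its first two clicks to the third (green mark) and hold it there: the program finishes while still holding the bar down. Leave the other things on the bench where they are.

Things in the scene. Friction and masses are not known exactly. Their poses are not given: they have to be found in the camera images.
- stop_station: fixed yellow box 90 x 90 mm (foot), 70 mm tall, that carries the red emergency stop upright in the middle of its top; origin at the centre of its underside, z up. A black collar 54 mm across stands 3 mm over the box top
- stop_head (a point): centre of the red mushroom head, on its axis, half-way up the grippable part: a plain upright cylinder 44 mm across and 19 mm tall under a 5 mm dome (three white marks). When the head is up this point is 98 mm above the bench and the dome's top 14 mm above the point; when latched all is 7 mm lower (the head's underside is then 11 mm over the box top). The head moves straight down when pressed
- stop_button (a joint): how far the mushroom is pressed, m: 0 up, 0.008 hard bottom. It takes about 2 to 5 N. Once pressed to the bottom it latches and stays at about 0.007 when let go; a shorter push springs back. Below 0.002 it is up
- stop_twist (a joint): clockwise turn (seen from above) of the mushroom head, rad: 0 at rest, stop at 1.1. Turning it past about 0.6 while latched frees the latch; the head then springs up, at the latest when the grip is let go. The head turns back to 0 by itself slowly (a few seconds); it turns easily (under 0.1 N m)
- jog_unit: fixed blue shaker controller with the jog dial; origin at bench level straight under the dial's axle, which is horizontal along this frame's y at 110 mm height. The frame's -x is the dial's bar side; the low blue cabinet (120 mm wide, 97 mm tall) lies on the +x side from 35 to 125 mm; two blue cheeks (50 mm long, 117 mm tall; white pointers on them to 151 mm) flank the black drum (72 mm across, top at 146 mm)
- jog_bar (a point): the orange bar pressed to turn the dial: round, 16 mm thick, 60 mm long along the unit's y, free above and in front; this point is its centre, 70 mm from the axle on the unit's -x side, joined to the drum by a 14 mm wide black tab. At rest it stands 30 degrees (0.525 rad) above the axle (centre 145 mm above the bench, 61 mm from the axle horizontally); angle above level = 0.525 - jog. At the third click its centre is 75 mm above the bench and again 61 mm out
- jog (a joint): turn of the jog dial, rad, grows as the bar goes down: 0 at rest, clicks (notches) at 0.35, 0.70 and 1.05 (third, the green mark on the drum comes between the white pointers), a hard stop at 1.10. The spring always brings it back to 0 when let go; pressing takes about 3 N at first, 6 to 7 N over the last bump and 5 to 10 N to hold at the third click (more when pushed straight down, since the bar is then below the axle)
- jar: closed round jar, white cap, 56 mm across, 75 mm tall; origin at the centre of its underside. Bystander
- sample_box: closed brown cardboard sample box 55 x 55 x 35 mm; origin under its centre. Bystander
- brush: hand brush lying on the bench. Bystander
- tin: sample tin 72 mm across, 60 mm tall; origin under its centre. Bystander
- sieve: small open brass test sieve 100 mm across, 35 mm tall; origin under its centre. Bystander
- spatula: spatula lying on the bench. Bystander
- label_block: block of blank paper labels 90 x 60 x 18 mm; origin under its centre. Bystander
Mind the look-alikes: they are no part of the job. There is more than one size of the jog_unit; the job needs the middle-sized.

How it is judged:
By the outcome, as a careful person would: the job done as asked, in the order asked, and still so for the second after the job is handed in, while the arm keeps its last pose, push and grip.
It also fails if it takes over 53 s, if anything falls off the work surface, if the arm or the gripper's body presses on something with over 40 N, if the wrist force passes 120 N, or if a joint passes its speed limit or range.

## Working session

There is one attempt and no reset: what is moved stays moved. The work goes in short steps, Python scripts to look and compute and a tool call to move; the robot and the scene stay as the last step left them, time stands still between calls to the robot, and variables do not carry over. Pictures are saved under pics/ and viewed, about 8 in all and at most 12, crops included, and the job is handed in when it is done.

Besides the shell and the picture viewer there is one more tool, called after "Request:" in YAML: its name, and indented under it one key for each argument. carry_out: Moves the arm, as the interface text tells. Its arguments: {"type":"object","properties":{"increments":{"type":"string"}},"required":["increments"]}

```bash
mkdir -p pics
cat > h.py <<'E'
import numpy as np, cv2, json
from workcell import r, capture
def snap(name,fn):
    s=r.observe(); c=capture(name)
    cv2.imwrite('pics/'+fn+'.png',cv2.cvtColor(c['img'],cv2.COLOR_RGB2BGR))
    if name=='wrist':
        T=np.eye(4);T[:3,:3]=cv2.Rodrigues(np.array(s['tool_rot'],float))[0];T[:3,3]=s['tool_pos']
        M=T@np.array(c['mount']);R=M[:3,:3].T;t=-R@M[:3,3]
    else: R=np.array(c['R']);t=np.array(c['t'])
    f=240/np.tan(np.radians(c['vertical_fov'])/2)
    d=dict(R=R.tolist(),t=t.tolist(),f=f,cx=c['cx'],cy=c['cy']);json.dump(d,open('pics/'+fn+'.json','w'));return d
def load(fn): return json.load(open('pics/'+fn+'.json'))
def at_z(d,u,v,z):
    R=np.array(d['R']);t=np.array(d['t']);C=-R.T@t
    w=R.T@np.array([(u-d['cx'])/d['f'],(v-d['cy'])/d['f'],1]);return C+w*(z-C[2])/w[2]
def proj(d,X):
    p=np.array(d['R'])@np.array(X)+np.array(d['t']);return [d['f']*p[0]/p[2]+d['cx'],d['f']*p[1]/p[2]+d['cy']]
E
python3 - <<'E'
from h import *
for n in('top','scene'):
    d=snap(n,n+'1');R=np.array(d['R']);print(n,-R.T@np.array(d['t']),R[2],d['f'])
print(r.observe())
E
```

```text
top [ 0.20475094 -0.02067484  1.57710937] [ 0.17542532  0.01183739 -0.98442157] 539.4054395182768
scene [ 1.17568867 -0.73662745  1.41863644] [-0.42655624  0.4318247  -0.79471832] 553.8534093961449
{'t': 0.1, 'qpos': array([-1.44462590e+00,  3.13928691e-01,  4.51549958e-02,  1.30360576e+00,
        3.43820841e-05,  1.43115867e+00]), 'qd': array([ 0.00040008, -0.00014606,  0.00352266,  0.00049786, -0.0015123 ,
        0.00092499]), 'joint_torque': array([ 1.88468075e-03, -4.81728816e+01,  2.99242473e+01,  1.28592408e-02,
       -1.25496558e-04,  1.08832478e-05]), 'tool_pos': array([ 0.15097201, -0.55438552,  0.23052163]), 'tool_rot': array([-3.11231884e+00, -4.16092490e-01, -7.07152159e-05]), 'ft_force': array([0.01732653, 0.88562838, 0.12990825]), 'ft_torque': array([0.06091496, 0.03548461, 0.01116761]), 'grip_width': 0.9941003027210362}
```

View pics/top1.png

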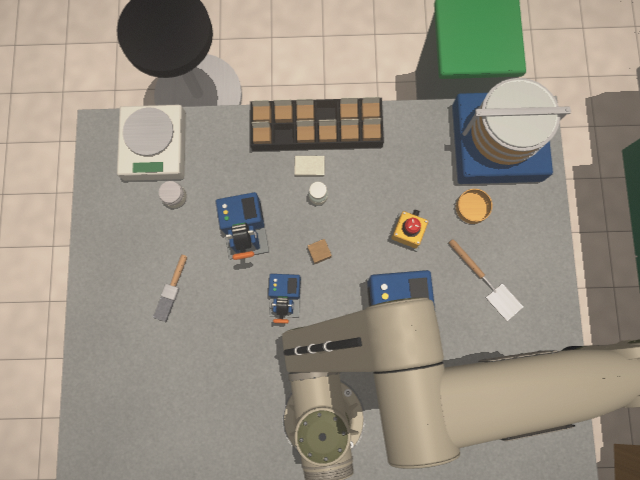

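View pics/scene1.png

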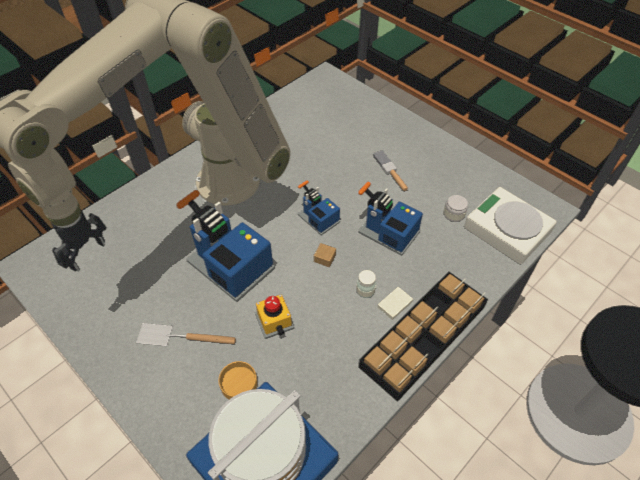

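The top view shows the e-stop at about (412,227). The three dials are small (284,297), middle (240,225) and large (402,300, partly hidden by the arm). Next I'll zoom in on the stop and the middle unit.

Run:
```python
from h import *
im=cv2.imread('pics/top1.png')
a=cv2.resize(im[185:285,200:300],(400,400),interpolation=cv2.INTER_CUBIC)
b=cv2.resize(im[185:285,360:460],(400,400),interpolation=cv2.INTER_CUBIC)
cv2.imwrite('pics/crop1.png',np.hstack([a,b]))
d=load('top1')
for n,u,v,z in(('head',412,227,.11),('bar',242,256,.145),('tin',474,206,.035)):print(n,at_z(d,u,v,z))
e=load('scene1')
print('head scene',at_z(e,272,301,.11),'bar scene',at_z(e,377,194,.145))
# colour blobs
hsv=cv2.cvtColor(im,cv2.COLOR_BGR2HSV)
m=((hsv[...,0]<8)|(hsv[...,0]>174))&(hsv[...,1]>180)&(hsv[...,2]>90);m[:190]=0;m[260:]=0;m[:,:390]=0;m[:,440:]=0
v,u=np.nonzero(m);print('red',u.mean(),v.mean(),len(u),u.min(),u.max(),v.min(),v.max())
m=(hsv[...,0]<16)&(hsv[...,1]>170)&(hsv[...,2]>120);m[:240]=0;m[275:]=0;m[:,:215]=0;m[:,275:]=0
v,u=np.nonzero(m);print('bar',u.mean(),v.mean(),len(u),cv2.minAreaRect(np.c_[u,v].astype(np.float32)))
```

```text
head [ 0.51979999 -0.26012904  0.11      ]
bar [0.44464051 0.20686498 0.145     ]
tin [ 0.59394485 -0.45690692  0.035     ]
head scene [ 0.52530864 -0.26224913  0.11      ] bar scene [0.491153   0.21353311 0.145     ]<stdin>:13: RuntimeWarning: Mean of empty slice.
  ret = ret.dtype.type(ret / rcount)
Traceback (most recent call last):
ValueError: zero-size array to reduction operation minimum which has no identity
```

View pics/crop1.png

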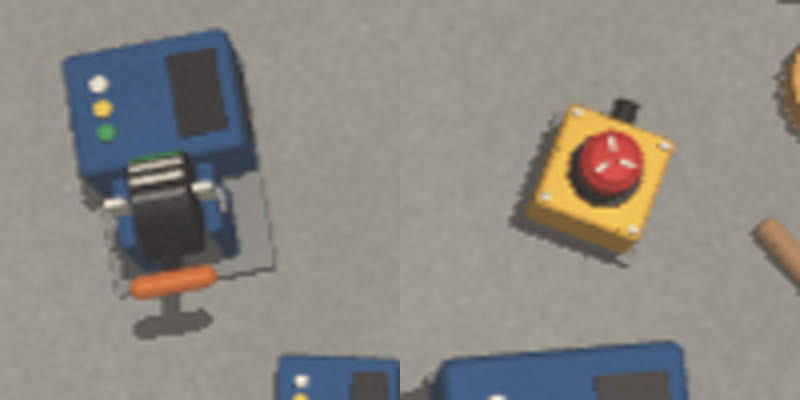

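The crop shows the mid unit's bar from (233,257) to (254,253) in the full image. Its cabinet is about 43 px wide, which is about 120 mm, so the size is right. The head is at (412.8,225.5), and both cameras put it near (0.524,-0.262). I'm moving above it now with the fingers shut.

Request:
carry_out:
  increments: "0 0 -1.6 0.437 -0.184 0.01 0; 0 0 -1.6 0.437 -0.184 0.01 0; 0 0 -1.6 0.437 -0.184 0.01 0; 0 0 -1.6 0.437 -0.184 0.01 0; 0 0 -1.6 0.437 -0.184 0.01 0; 0 0 -1.6 0.437 -0.184 0.01 0; 0 0 -1.6 0.437 -0.184 0.01 0; 0 0 -1.6 0.437 -0.184 0.01 0; 0 0 -1.6 0.437 -0.184 0.01 0; 0 0 -1.6 0.437 -0.184 0.01 0; 0 0 -1.6 0.437 -0.184 0.01 0; 0 0 -1.6 0.437 -0.184 0.01 0"

```text
t: 1.3
tool_pos: [0.5248, -0.2614, 0.2205]
tool_rot: [-1.867, -2.525, 0.0]
ft_force: [0.0, 0.0, 0.5]
grip_width: 0.001
```

Request:
carry_out:
  increments: "0 0 0 0 0 0 0; 0 0 0 0 0 0 0; 0 0 0 0 0 0 0"

```text
t: 1.6
tool_pos: [0.5238, -0.2631, 0.2214]
tool_rot: [1.874, 2.522, -0.0]
ft_force: [0.1, 0.4, -0.0]
grip_width: -0.006
```

```bash
cat >> h.py <<'E'
def rel(p):
    s=r.observe();R=cv2.Rodrigues(np.array(s['tool_rot'],float))[0];return R.T@(np.array(p)-s['tool_pos'])
E
python3 - <<'E'
from h import *
d=snap('wrist','w1');s=r.observe();print(s['qpos'],s['tool_pos'],s['tool_rot'],s['ft_force']);print(proj(d,[.524,-.262,.112]),proj(d,s['tool_pos']))
e=snap('top','top2')
E
```

```text
[-6.02293594e-01  3.37881137e-01  5.65300821e-02  1.28932131e+00
 -1.08332237e-04  6.75553268e-01] [ 0.52387946 -0.26312856  0.22139821] [ 1.87335469e+00  2.52177384e+00 -1.62916317e-04] [-0.38637886 -0.69763471  0.50754473]
[np.float64(322.7182178807793), np.float64(232.69567769844494)] [np.float64(322.55681246722645), np.float64(304.41557309730183)]
```

View pics/w1.png

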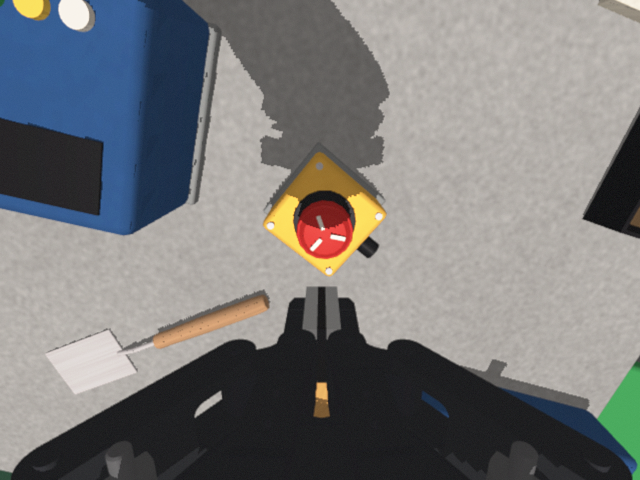

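The wrist view shows the red head outlined around (324,229), close to the predicted (323,233). I'll refine the position from this view.

Run:
```python
from h import *
d=load('w1');im=cv2.imread('pics/w1.png').astype(int)
m=((im[...,2]>1.9*im[...,1])&(im[...,2]>1.9*im[...,0])&(im[...,2]>60));m[:150]=0;m[280:]=0;m[:,:260]=0;m[:,390:]=0
v,u=np.nonzero(m);print(len(u),u.min(),u.max(),v.min(),v.max())
c=((u.min()+u.max())/2,(v.min()+v.max())/2);print(c,at_z(d,*c,.105),rel([*at_z(d,*c,.105)[:2],.114]))
```

```text
2351 296 352 200 258
(np.float64(324.0), np.float64(229.0)) [ 0.52471964 -0.26089282  0.105     ] [0.00187797 0.0013281  0.10743222]
```

Request:
carry_out:
  increments: "0 0 0 0.002 0.001 0.04 0; 0 0 0 0.002 0.001 0.08 0; 0 0 0 0.002 0.001 0.1 0; 0 0 0 0.002 0.001 0.104 0; 0 0 0 0.002 0.001 0.108 0; 0 0 0 0.002 0.001 0.110 0; 0 0 0 0.002 0.001 0.112 0; 0 0 0 0.002 0.001 0.114 0; 0 0 0 0.002 0.001 0.116 0; 0 0 0 0.002 0.001 0.1175 0; 0 0 0 0.002 0.001 0.118 0; 0 0 0 0.002 0.001 0.118 0"

```text
t: 2.9
tool_pos: [0.5255, -0.2609, 0.1038]
tool_rot: [1.87, 2.522, -0.0]
ft_force: [0.8, -1.9, 4.8]
grip_width: -0.0
```

Request:
carry_out:
  increments: "0 0 0 0 0 0.001 0; 0 0 0 0 0 0.002 0; 0 0 0 0 0 0.003 0; 0 0 0 0 0 0.003 0"

```text
t: 3.3
tool_pos: [0.5259, -0.2612, 0.1035]
tool_rot: [1.868, 2.52, -0.0]
ft_force: [-2.3, 0.7, 20.6]
grip_width: -0.001
```

It hit the hard bottom at 20 N. I'll lift off, open the fingers and look.

Request:
carry_out:
  increments: "0 0 0 0 0 -0.02 0; 0 0 0 0 0 -0.05 0; 0 0 0 0 0 -0.06 1; 0 0 0 0 0 -0.06 1; 0 0 0 0 0 -0.06 1; 0 0 0 0 0 -0.06 1; 0 0 0 0 0 -0.06 1; 0 0 0 0 0 -0.06 1; 0 0 0 0 0 -0.06 1; 0 0 0 0 0 -0.06 1"

```text
t: 4.3
tool_pos: [0.5247, -0.2603, 0.1601]
tool_rot: [-1.871, -2.524, 0.0]
ft_force: [0.4, -0.9, -0.5]
grip_width: 1.0
```

Run:
```python
from h import *
d=snap('wrist','w2');s=r.observe();print(s['tool_pos'],s['grip_width'])
print('rim if up/latched', [ [proj(d,[.5247+.022*np.cos(a),-.2609+.022*np.sin(a),z]) for a in np.linspace(0,6.28,60)] and
 np.array([proj(d,[.5247+.022*np.cos(a),-.2609+.022*np.sin(a),z]) for a in np.linspace(0,6.28,60)]).ptp(0) if False else np.ptp(np.array([proj(d,[.5247+.022*np.cos(a),-.2609+.022*np.sin(a),z]) for a in np.linspace(0,6.28,60)]),axis=0) for z in(.1075,.1005)])
im=cv2.imread('pics/w2.png').astype(int)
m=((im[...,2]>1.9*im[...,1])&(im[...,2]>1.9*im[...,0])&(im[...,2]>60)).astype(np.uint8)
n,l,st,c=cv2.connectedComponentsWithStats(m);i=1+st[1:,4].argmax();print(st[i],c[i])
u,v,w,h,_=st[i];print(at_z(d,u+w/2,v+h/2,.098),rel([.525,-.261,.075]))
```

```text
[ 0.52471489 -0.26032193  0.16018817] 1.0006074868396868
rim if up/latched [array([73.49254562, 68.44947769]), array([71.23648004, 66.60178293])]
[ 288  221   70   73 3613] [322.26902851 256.23415444]
[ 0.52538793 -0.26092149  0.098     ] [-7.31917828e-04  8.64853793e-05  8.51881530e-02]
```

View pics/w2.png

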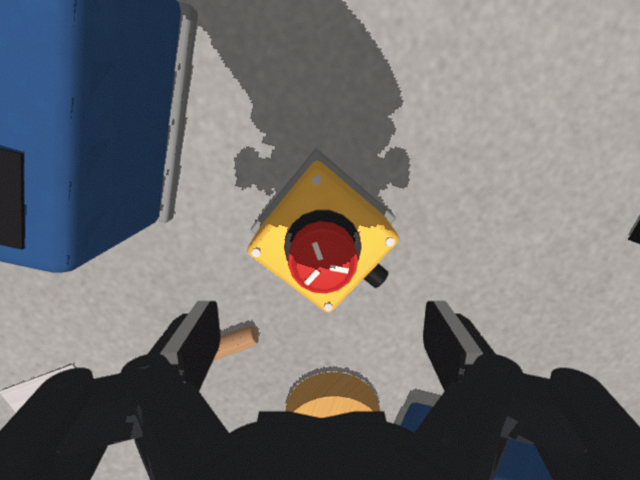

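The picture shows the head at (322,257), 70 px wide, which fits the latched size (71) better than up (73.5). It sits centred between the jaws. I'll descend and grip.

Request:
carry_out:
  increments: "0 0 0 -0.001 0 0.03 1; 0 0 0 -0.001 0 0.06 1; 0 0 0 -0.001 0 0.08 1; 0 0 0 -0.001 0 0.084 1; 0 0 0 -0.001 0 0.084 1; 0 0 0 -0.001 0 0.084 0.2; 0 0 0 -0.001 0 0.084 0.2; 0 0 0 -0.001 0 0.084 0.2; 0 0 0 -0.001 0 0.084 0.2; 0 0 0 -0.001 0 0.084 0.2; 0 0 0 -0.001 0 0.084 0.2; 0 0 0 -0.001 0 0.084 0.2"

```text
t: 5.55
tool_pos: [0.5258, -0.2617, 0.077]
tool_rot: [1.87, 2.522, 0.0]
ft_force: [3.1, 0.2, 4.0]
grip_width: 0.493
```

Request:
carry_out:
  increments: "0 0 0.1 0 0 0 0.2; 0 0 0.2 0 0 0 0.2; 0 0 0.3 0 0 0 0.2; 0 0 0.4 0 0 0 0.2; 0 0 0.5 0 0 0 0.2; 0 0 0.6 0 0 0 0.2; 0 0 0.7 0 0 0 0.2; 0 0 0.8 0 0 0 0.2; 0 0 0.9 0 0 0 0.2; 0 0 0.9 0 0 0 0.2; 0 0 0.9 0 0 0 0.2"

```text
t: 6.65
tool_pos: [0.5271, -0.262, 0.0772]
tool_rot: [2.779, 1.459, 0.005]
ft_force: [5.0, -1.3, 4.9]
grip_width: 0.497
```

Request:
carry_out:
  increments: "0 0 0 0 0 0 1; 0 0 0 0 0 0 1; 0 0 0 0 0 0 1; 0 0 0 0 0 0 1; 0 0 0 0 0 0 1; 0 0 0 0 0 0 1; 0 0 0 0 0 -0.03 1; 0 0 0 0 0 -0.06 1; 0 0 0 0 0 -0.084 1; 0 0 0 0 0 -0.084 1; 0 0 0 0 0 -0.084 1; 0 0 0 0 0 -0.084 1"

```text
t: 7.85
tool_pos: [0.5244, -0.2609, 0.1592]
tool_rot: [-2.781, -1.458, 0.001]
ft_force: [-0.3, 0.6, -0.2]
grip_width: 1.003
```

Run:
```python
from h import *
d=snap('wrist','w3');s=r.observe();print(s['tool_pos'],s['tool_rot'],s['grip_width'],s['qpos'])
for z in(.1075,.1005):print(z,np.ptp(np.array([proj(d,[.5247+.022*np.cos(a),-.2609+.022*np.sin(a),z]) for a in np.linspace(0,6.28,60)]),axis=0))
im=cv2.imread('pics/w3.png').astype(int)
m=((im[...,2]>1.9*im[...,1])&(im[...,2]>1.9*im[...,0])&(im[...,2]>60)).astype(np.uint8)
n,l,st,c=cv2.connectedComponentsWithStats(m);i=1+st[1:,4].argmax();print(st[i],c[i])
t=load('top1')
for p in((233,256.75),(253.75,253.25)):print('bar',at_z(t,*p,.145))
for p in((200+62/4,185+58/4),(200+223/4,185+29/4),(200+243/4,185+150/4),(200+85/4,185+182/4)):print('cab',at_z(t,*p,.097))
```

```text
[ 0.52424414 -0.26075136  0.15888572] [-2.78046915e+00 -1.45783162e+00  1.92116214e-03] 1.0012900546771253 [-5.98571960e-01  3.64923132e-01 -5.95248530e-02  1.14879526e+00
 -8.35759264e-05  1.57720676e+00]
0.1075 [73.87872633 68.97122642]
0.1005 [71.59820054 67.09671014]
[ 291  221   72   74 3874] [326.226381   256.79917398]
bar [0.44322137 0.2311837  0.145     ]
bar [0.45133685 0.1751088  0.145     ]
cab [0.6174003  0.29030527 0.097     ]
cab [0.6355296  0.17565338 0.097     ]
cab [0.54693935 0.16176202 0.097     ]
cab [0.52688594 0.27312371 0.097     ]
```

View pics/w3.png

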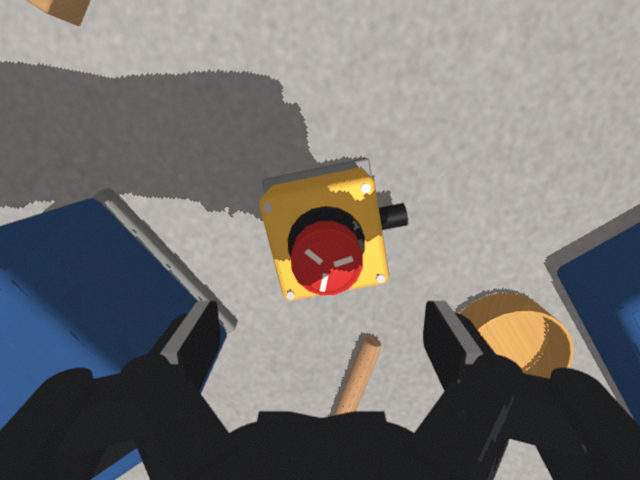

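The head is now 72 px wide against 70 before, which suggests it is up. I'll confirm with a light touch: shut the fingers and lower to z≈0.109. That touches it only if it is up.

Request:
carry_out:
  increments: "0 0 0 0 0 0 0; 0 0 0 0 0 0 0; 0 0 0 0 0 0 0; 0 0 0 0 0 0 0; 0 0 0 0 0 0 0; 0 0 0 0 0 0.03 0; 0 0 0 0 0 0.045 0; 0 0 0 0 0 0.048 0; 0 0 0 0 0 0.05 0; 0 0 0 0 0 0.05 0; 0 0 0 0 0 0.05 0"

```text
t: 9.0
tool_pos: [0.5254, -0.2615, 0.1114]
tool_rot: [2.781, 1.458, 0.001]
ft_force: [-1.2, 0.2, 2.6]
grip_width: -0.0
```

Run:
```python
from h import *
for i in range(3): s=r.observe();print(s['ft_force'],s['tool_pos'])
d=load('top1');e=load('scene1')
# bar orange centroid in scene & unit fit
b0=at_z(d,233,256.75,.145);b1=at_z(d,253.75,253.25,.145);c=(b0+b1)/2
uy=(b0-b1)[:2];uy/=np.linalg.norm(uy);ux=np.array([uy[1],-uy[0]])
print('bar c',c,'ux',ux,np.degrees(np.arctan2(ux[1],ux[0])));O=c[:2]+.061*ux;print('origin',O)
def W(x,y,z):return [*(O+x*ux+y*uy),z]
print('cab corners pred top',[np.round(proj(d,W(x,y,.097)),1) for x,y in((125,60),(125,-60),(35,-60),(35,60)) for x,y in [(x/1e3,y/1e3)]])
print('bar ends scene',proj(e,W(-.061,.03,.145)),proj(e,W(-.061,-.03,.145)))
im=cv2.imread('pics/scene1.png');print()
cv2.imwrite('pics/crop2.png',cv2.resize(im[160:260,330:440],None,fx=5,fy=5,interpolation=cv2.INTER_CUBIC))
```

```text
[-1.22760522  0.19055969  2.6406313 ] [ 0.52544186 -0.26152664  0.11136031]
[-1.22760522  0.19055969  2.6406313 ] [ 0.52544186 -0.26152664  0.11136031]
[-1.22760522  0.19055969  2.6406313 ] [ 0.52544186 -0.26152664  0.11136031]
bar c [0.44727911 0.20314625 0.145     ] ux [0.98968894 0.14323341] 8.234993207612806
origin [0.50765014 0.21188349]
cab corners pred top [array([215.9, 197.7]), array([257.6, 190.7]), array([262.2, 221.1]), array([220.2, 228.2])]
bar ends scene [np.float64(369.4090364143783), np.float64(182.80060154899112)] [np.float64(358.81660559281215), np.float64(194.24254462213412)]
```

View pics/crop2.png

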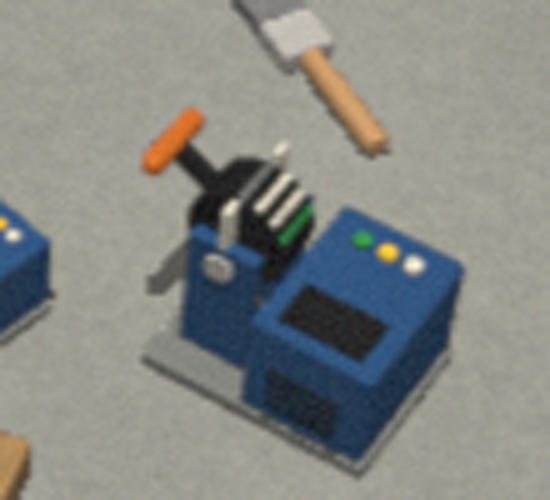

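Contact came at z=0.111 with 2.6 N, so the head is up and the latch released. In the scene crop the bar ends are near (360,192) and (369,184). The prediction was (359,194) to (369,183), so the two cameras agree. Next I'll lift and go over to the bar.

Request:
carry_out:
  increments: "0 0 0 0 0 -0.05 0; 0 0 0 0 0 -0.1 0; 0 0 -0.1 0 0 -0.14 0; 0 0 -2.32 0.336 -0.33 -0.14 0; 0 0 -2.32 0.336 -0.33 -0.14 0; 0 0 -2.32 0.336 -0.33 -0.14 0; 0 0 -2.32 0.336 -0.33 -0.14 0; 0 0 -2.32 0.336 -0.33 -0.14 0; 0 0 -2.32 0.336 -0.33 -0.14 0; 0 0 -2.32 0.336 -0.33 -0.14 0; 0 0 -2.32 0.336 -0.33 -0.14 0; 0 0 -2.32 0.336 -0.33 -0.14 0"

```text
t: 10.2
tool_pos: [0.4481, 0.1841, 0.2512]
tool_rot: [1.106, 2.938, 0.002]
ft_force: [0.5, 0.9, 0.0]
grip_width: -0.0
```

Run:
```python
from h import *
s=r.observe();R=cv2.Rodrigues(np.array(s['tool_rot'],float))[0]
G=np.array([np.cos(np.radians(188.2)),np.sin(np.radians(188.2)),0]);Rt=np.c_[G,[G[1],-G[0],0],[0,0,-1]]
print(s['tool_pos'],s['qpos'],rel([.4443,.2027,.25]),cv2.Rodrigues(R.T@Rt)[0].ravel())
```

```text
[0.44810773 0.18413395 0.25120789] [ 2.24079082e-01  1.29965815e-01 -1.39496367e-01  1.29884037e+00
 -1.43001050e-04  9.43881062e-01] [0.01510448 0.01144796 0.00120621] [ 0.00113286  0.00231474 -0.8629187 ]
```

Request:
carry_out:
  increments: "0 0 -0.86 0.015 0.011 0 0; 0 0 -0.86 0.015 0.011 0 0; 0 0 -0.86 0.015 0.011 0 0; 0 0 -0.86 0.015 0.011 0 0; 0 0 -0.86 0.015 0.011 0 0; 0 0 -0.86 0.015 0.011 0 0; 0 0 -0.86 0.015 0.011 0 0; 0 0 -0.86 0.015 0.011 0 0; 0 0 -0.86 0.015 0.011 0 0"

```text
t: 11.1
tool_pos: [0.4445, 0.2003, 0.2505]
tool_rot: [-0.208, 3.134, 0.0]
ft_force: [-0.5, -0.4, 0.4]
grip_width: 0.006
```

Run:
```python
from h import *
d=snap('wrist','w4');s=r.observe();print(s['tool_pos'],s['tool_rot'],s['qpos'],s['qd'].round(3))
print('bar pred ends',proj(d,[.4430,.2328,.145]),proj(d,[.4516,.1734,.145]),rel([.4443,.2027,.17]))
im=cv2.imread('pics/w4.png').astype(int)
m=((im[...,2]>150)&(im[...,1]<.65*im[...,2])&(im[...,0]<.4*im[...,2])).astype(np.uint8)
n,l,st,c=cv2.connectedComponentsWithStats(m)
for i in range(1,n):
  if st[i,4]>300:print(st[i],c[i],at_z(d,*c[i],.147))
```

```text
[0.44445225 0.20031833 0.25042981] [-2.08290912e-01  3.13430531e+00 -3.56639232e-05] [ 2.58656317e-01  1.37856201e-01 -1.32168906e-01  1.30040849e+00
 -9.37583313e-05  1.25941024e-01] [ 0.     0.001 -0.001 -0.    -0.002 -0.008]
bar pred ends [np.float64(363.8604656975231), np.float64(239.14488092137384)] [np.float64(283.24308096435834), np.float64(240.00249395566954)] [-0.00013435  0.00238469  0.08042975]
```

View pics/w4.png

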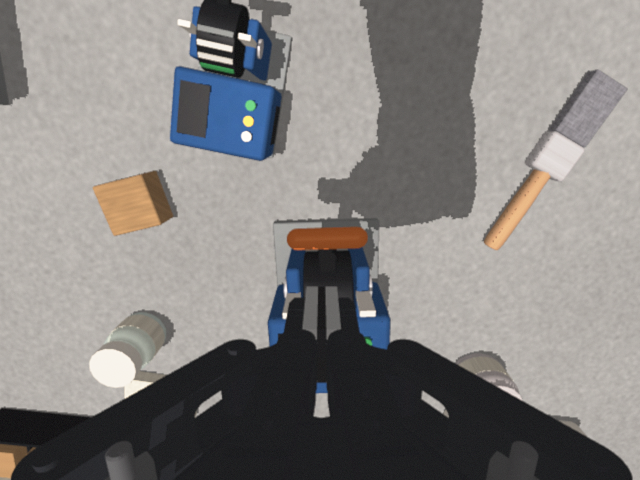

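The wrist view shows the bar spanning (287–368, 226–250), centred at (327.5,238.5). That is within 3 mm of the prediction, and the offset is along the bar. I'm pressing now, following the bar's arc.

Request:
carry_out:
  increments: "0 0 0 0 0.004 0.04 0; 0 0 0 -0.001 0.004 0.08 0; 0 0 0 -0.001 0.004 0.094 0; 0 0 0 -0.001 0.004 0.099 0; 0 0 0 0.001 0.004 0.104 0; 0 0 0 0.002 0.004 0.109 0; 0 0 0 0.004 0.004 0.114 0; 0 0 0 0.005 0.004 0.12 0; 0 0 0 0.006 0.004 0.126 0; 0 0 0 0.007 0.004 0.132 0; 0 0 0 0.007 0.004 0.132 0; 0 0 0 0.007 0.004 0.132 0"

```text
t: 12.35
tool_pos: [0.4373, 0.2035, 0.1193]
tool_rot: [-0.21, 3.134, 0.0]
ft_force: [-2.7, -0.5, 4.4]
grip_width: 0.003
```

Request:
carry_out:
  increments: "0 0 0 0 0 0.005 0; 0 0 0 -0.001 0 0.01 0; 0 0 0 -0.002 0 0.015 0; 0 0 0 -0.003 0 0.02 0; 0 0 0 -0.005 0 0.025 0; 0 0 0 -0.007 0 0.03 0; 0 0 0 -0.008 0 0.033 0; 0 0 0 -0.009 0 0.035 0; 0 0 0 -0.009 0 0.036 0; 0 0 0 -0.009 0 0.037 0; 0 0 0 -0.009 0 0.037 0; 0 0 0 -0.009 0 0.037 0"

```text
t: 13.55
tool_pos: [0.446, 0.2048, 0.0815]
tool_rot: [-0.211, 3.134, 0.001]
ft_force: [-4.0, 0.9, 6.0]
grip_width: -0.0
```

Run:
```python
from h import *
s=r.observe();print(s['tool_pos'],s['ft_force'])
d=snap('scene','s2');im=cv2.imread('pics/s2.png')
w=snap('wrist','w5');iw=cv2.imread('pics/w5.png')
a=cv2.resize(im[150:260,330:440],(440,440),interpolation=cv2.INTER_CUBIC)
b=cv2.resize(iw[200:420,200:440],None,fx=1.5,fy=2,interpolation=cv2.INTER_CUBIC)
cv2.imwrite('pics/c3.png',np.hstack([a,b]))
```

```text
[0.44600323 0.20481491 0.08145268] [-4.00831507  0.8708743   6.00634741]
```

View pics/c3.png

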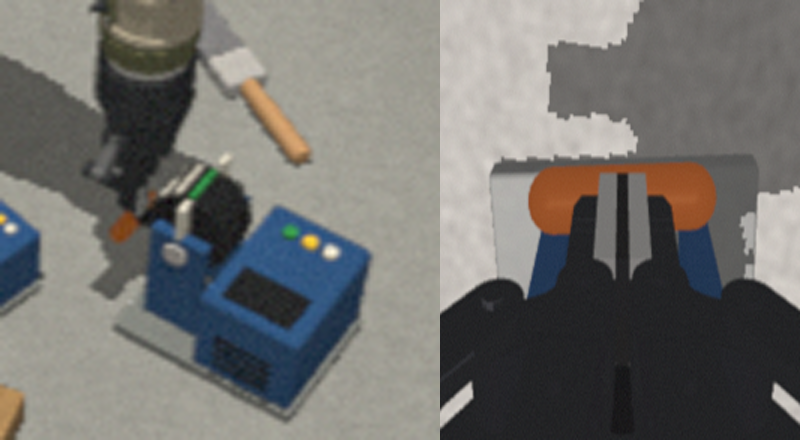

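The scene crop shows the green mark (205,183) on the line between the pointers (183,215) and (222,163). The wrist crop shows the tips over the bar. I'll check the angle numerically.

Run:
```python
from h import *
w=load('w5');e=load('s2')
ux=np.array([.98969,.14323]);uy=np.array([-.14323,.98969]);O=np.array([.50765,.21188])+.002*uy
iw=cv2.imread('pics/w5.png').astype(int)
m=((iw[...,2]>110)&(iw[...,1]<.65*iw[...,2])&(iw[...,0]<.4*iw[...,2])).astype(np.uint8)
n,l,st,c=cv2.connectedComponentsWithStats(m)
print([ (s.tolist()) for s in st[1:] if s[4]>150])
im=cv2.imread('pics/s2.png').astype(int)
g=((im[...,1]>1.6*im[...,2])&(im[...,1]>1.3*im[...,0])&(im[...,1]>60));g[:150]=0;g[215:]=0;g[:,:360]=0;g[:,:][:,400:]=0
v,u=np.nonzero(g);print('green',len(u),u.mean(),v.mean())
for j in(.7,.95,1.0,1.05,1.1):
    th=.525-j;P=lambda y:[*(O-.07*np.cos(th)*ux+y*uy),.11+.07*np.sin(th)]
    # visible silhouette extents in wrist
    q=[proj(w,[*(np.array(P(0))[:2]-.008*np.cos(a)*ux),P(0)[2]+.008*np.sin(a)]) for a in np.linspace(0,6.28,60)]
    q=np.array(q);print(j,'wrist v',q[:,1].min().round(1),q[:,1].max().round(1),'ends u',[round(proj(w,P(y))[0]) for y in(.03,-.03)],'scene',np.round(proj(e,P(-.03)),1))
for a in(80,85,90,95,100):print('drum',a,np.round(proj(e,[*(O+.036*np.cos(np.radians(a))*ux),.11+.036*np.sin(np.radians(a))]),1))
print([np.round(proj(e,[*(O+y*uy),.151]),1) for y in(-.025,.025)])
```

```text
[[259, 282, 125, 35, 2294]]
green 26 380.3076923076923 195.57692307692307
0.7 wrist v 288.9 329.2 ends u [394, 246] scene [356.3 202.8]
0.95 wrist v 283.1 318.8 ends u [386, 254] scene [357.3 207. ]
1.0 wrist v 283.2 318.1 ends u [385, 256] scene [357.7 207.9]
1.05 wrist v 283.6 317.9 ends u [384, 257] scene [358.1 208.7]
1.1 wrist v 284.4 318.0 ends u [382, 259] scene [358.5 209.6]
drum 80 [382.8 197.5]
drum 85 [381.9 196.9]
drum 90 [381.1 196.5]
drum 95 [380.2 196. ]
drum 100 [379.4 195.7]
[array([376.8, 200.3]), array([385.6, 190.5])]
```

Bar width is 125 px (127 expected at 1.05, 123 at 1.10), and the green mark sits about 4° from the top. Both put the dial at the third click. I'll check that it holds steady, then hand in.

Request:
carry_out:
  increments: "0 0 0 0 0 0 0; 0 0 0 0 0 0 0; 0 0 0 0 0 0 0; 0 0 0 0 0 0 0; 0 0 0 0 0 0 0"

```text
t: 14.15
tool_pos: [0.446, 0.2048, 0.0815]
tool_rot: [-0.211, 3.134, 0.001]
ft_force: [-3.7, 0.1, 6.4]
grip_width: -0.003
```

Run:
```python
from h import *
s=r.observe();print(s['t'],s['tool_pos'],s['ft_force'])
if s['tool_pos'][2]<.0835 and s['ft_force'][2]>3: print(r.job_done())
```

```text
14.15 [0.4460325  0.20480754 0.08145704] [-3.66476638  0.070976    6.37034975]
the job is handed in; nothing more can be done
None
```

The start-of-shift check is finished and handed in at 14.15 s, with the arm still holding the middle-sized dial's bar down at the third click.

- **Emergency stop:** I pressed it to its hard bottom (about 20 N), and the image then showed it latched. I gripped it and twisted it about 0.9 rad clockwise, then let go. A light touch met the dome at z = 0.111 m with 2.6 N, so it had sprung back up.
- **Jog dial:** I pressed the bar along its arc. At hand-in the tool was steady at z = 0.0815 m, against 0.083 m expected at the third click. It carried about 7 N, within the stated 5 to 10 N.
- **Dial angle:** the bar's height and its width in the image both put the dial between 1.05 and 1.10 rad, and the green mark is between the pointers. The 2 mm camera calibration is too coarse to place it closer within that range.

No check failed. I didn't touch any of the bystanders, but I took no final picture of the whole bench to confirm they hadn't moved.

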